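# Put away a stack of stock at the packing desk

### The job

Take the stack on the desk apart and put everything away: the roll of tape over the post of its spindle, the red box in the red tray, the blue box in the blue tray, and the long brown carton in the long wooden tray, each lying flat and fully down inside its place. Set things down rather than dropping them, and leave the mug and the wooden rubber stamp standing where they are.

Things in the scene. Friction and masses are not known exactly. Their poses are not given: they have to be found in the camera images.
- tape: roll of beige packing tape with a purple core, lying flat on top of the stack across the gap between the red and the blue box; outer diameter 62, bore 38, height 50 mm; origin at the centre of its underside, z up; 0.07 to 0.16 kg
- red_box: closed red cardboard box, stiff, 56 (its x) x 90 (its y) x 40 mm high; origin at the centre of its underside; lies on the carton end to end with the blue box (6 to 14 mm apart), which of the two is at which end varies; either way round is right; 0.12 to 0.26 kg
- blue_box: closed blue cardboard box, same size and origin as the red one: 56 (x) x 90 (y) x 40 mm; either way round is right; 0.12 to 0.26 kg
- carton: long closed brown carton with a strip of tan tape along its top, 64 (its x) x 240 (its y) x 40 mm high, stiff; origin at the centre of its underside; the bottom of the stack, on the desk at the left or the right; either way round is right; 0.22 to 0.45 kg
- spindle: fixed tape spindle: flat black disc 84 mm across and 8 mm thick with an upright aluminium post 20 mm thick in its middle, post top 40 mm above the desk with a tapered end; origin on the desk under the post; the roll rests on the disc, its underside 8 mm above the desk
- red_tray: fixed flat red tray, outside 82 (its x) x 116 (its y) mm, rim 10 mm high and 4 mm thick, inner floor 74 x 108 mm and 4 mm above the desk; origin on the desk under its middle
- blue_tray: fixed flat blue tray, same sizes and origin as the red one
- carton_tray: fixed long flat tray of pale plywood, outside 90 (its x) x 266 (its y) mm, rim 10 mm high and 4 mm thick, inner floor 82 x 258 mm and 4 mm above the desk; origin on the desk under its middle
- stamp: rubber stamp with a dark turned wooden grip, 34 mm across, 57 mm high, standing loose on the desk between the stack and the long tray; origin at the centre of its underside; not to be disturbed
- mug: white ceramic mug, 80 mm across, 92 mm high, handle towards its +y, standing loose on the desk to the left; origin at the centre of its underside; not to be disturbed
There are look-alikes about, which are no part of the job. What is shaped like the blue_box but pink is not meant. Several things have the shape of the blue_tray; the one meant has the colours described above.

How it is judged:
By the outcome, as a careful person would: the job done as asked, in the order asked, and still so for the second after the job is handed in, with the robot touching nothing.
It also fails if it takes over 102 s, if anything falls off the work surface, if the arm or the gripper's body presses on something with over 40 N, if the wrist force passes 120 N, or if a joint passes its speed limit or range.

### The arm

A 7-joint arm with a two-finger parallel gripper is mounted at the origin on the work surface. World frame = base frame: x ahead of the robot, y to its left, z up, the work surface at z = 0. Lengths are in m, angles in rad, forces in N, time in s.
With the tool pointing down it reaches from about 0.4 to 0.875 m from the base axis. Payload 19.3 kg.
Tool frame: the origin (TCP) lies on the centre line of the jaws, within the pads' length; the fingertips stand 8 mm ahead of it and the grasp point (between the pads) lies 11 mm behind it; z points along the fingers, y is the line along which they close (so a half turn about z gives the same grasp; the last joint's range is limited). The gripper opens to 85 mm and grips with 20 to 120 N. Pads are 22 mm wide; open, the fingers measure 114 mm over their backs; the gripper's body (76 mm by 85 mm) begins 54 mm behind the grasp point. The pads swing forward as they close: fully open they stand 13 mm farther back than shut.
Start: joints at [1.098, 0.521, -0.036, 1.599, 0.021, 1.021, -0.113], TCP at [0.245, -0.575, 0.239] pointing down, gripper open.
Joint ranges: [-2.91, 2.91], [-0.3, 2.13], [-1.5, 1.42], [0.17, 2.43], [-1.26, 4.41], [0.16, 1.93], [-2.52, 2.52]. Speed limits (rad/s): [1.89, 1.89, 2.39, 2.39, 3.01, 3.01, 3.01].

### API

Orientations are given as [roll, pitch, yaw] about the fixed x, y, z axes, in that order (R = Rz(yaw) Ry(pitch) Rx(roll)).
In Python, from workcell import status, grab_frame, camera_params, bot, search_frame, silhouettes gives the robot as it stands.
- The arm moves only by the shell command python3 -m creep 'ROWS' [FORCE]. ROWS is JSON, a list of rows, each a list of 5 numbers: the shift along the tool's x, y, z in units of 60 mm (1.0 is 60 mm), then the turn about the tool's z in units of 8 degrees (1.0 is 8 degrees), then the opening, from 0 (shut) to 1 (fully open). In form: [[x, y, z, twist, hand], ...]. A call has 1 to 5 rows; each row is the pose to reach, as a shift and turn from the pose commanded when the call began, along the tool's axes at that moment; what a row does not reach only later rows make up. A row lasts 1/8 s, in which the tool goes at most 62.5 mm and 10.7 degrees, less where a joint would pass 70% of its speed; a pose out of reach is approached as far as the arm can. A call with a gripper value outside its range is refused whole. The fingers move at their own pace and stop on an object; FORCE is the grip in N (left out, the last holds). Time passes only in rows, so rows that repeat a pose let the fingers close. It gives the time, the measured TCP pose, the force, the opening and the grip force at its end, in the units of the state.
- status.observe(): the state, without advancing time (a new reading comes with each control period).
- grab_frame(name): name is "side" or "top"; returns the picture (420x560x3 uint8, blue, green, red); there is no depth.
- camera_params(name): a dict with "K" (3x3 intrinsics, pixels), "rvec" (rotation vector, rad) and "tvec" (3), from world to camera coordinates, as OpenCV has them. Camera axes: x right, y down, z forward; pixel columns grow to the right and rows downward; lengths in m; the calibration is good to about 2 mm. A picture is of the moment at which its call begins. camera_params takes no time and is no camera call.
- bot.job_done(): hands the job in; it is judged then, once.
Trained networks look in the newest picture that a camera, given by its name, has taken for a name from the list of things; names that differ only in an ending like _2 or _b are one class to them, and where a whole thing is asked for, a point or a joint stands for the part that bears it (a point fixed in the world has none). Each returns a list of dicts, best first, with "p" (0 to 1); they miss things now and then, are a little off and sometimes report something else, mostly with a low value. They report only what shows in the picture. A call takes as long as a camera call. They do not tell look-alikes from the thing itself.
- search_frame(camera, name): "extent" ([left, top, right, bottom] as shares, 0 to 1, of the picture: columns of its width, rows of its height, round what is visible of it).
- silhouettes(camera, name): "mask" (420x560 bool, what is visible of it) and "extent" ([left, top, right, bottom] as shares, 0 to 1, of the picture: columns of its width, rows of its height, round what is visible of it).
The state is a dict: "clock": time; "qpos": joint angles; "qd": joint speeds; "joint_efforts": joint torques, N m; "position": TCP position; "tool_rot": TCP orientation; "force": force on the tool from outside, world axes, zero at the start; "moment": the same for the moment, N m; "grip_width": finger opening in m; "finger_force": force on a finger pad.
Only numpy, scipy, OpenCV 4.12 (cv2) and the standard library are available. Lean on these libraries where they do the work, as an engineer would, in place of code of your own. Each camera call takes 0.05 s, during which the arm holds its last target. There are 200 camera calls.

## Working session

There is one attempt and no reset: what is moved stays moved. The work goes in short steps, Python scripts to look and compute and a shell command to move; the robot and the scene stay as the last step left them, time stands still between calls to the robot, and variables do not carry over. Pictures are saved under pics/ and viewed, at most 14 in all, crops included, and the job is handed in when it is done.

```bash
ls; mkdir -p pics; python3 - <<'E'
from workcell import *
import cv2
s=status.observe(); print(s)
for n in("top","side"):
    cv2.imwrite(f"pics/{n}0.png",grab_frame(n)); print(camera_params(n))
E
```

```text
pics
{'clock': 0.0, 'qpos': array([ 1.09780783,  0.52201799, -0.03631224,  1.59996337,  0.02122291,
        1.02112219, -0.11278391]), 'qd': array([ 0.00069523, -0.00016357,  0.00124117,  0.00044702,  0.00020705,
       -0.00020577, -0.00149357]), 'joint_efforts': array([-2.43359784e-03, -9.27120709e+01,  1.97912358e+00, -3.69928873e+01,
        1.77513255e-02,  8.19961773e-03, -2.64477524e-05]), 'position': array([ 0.24482132, -0.57471309,  0.23873941]), 'tool_rot': array([-3.14047233e+00,  1.07177451e-04,  4.02792708e-01]), 'force': array([-0.45768971, -1.0623303 ,  0.52666606]), 'moment': array([-0.02178112, -0.00652218,  0.01082844]), 'finger_force': 0.0, 'grip_width': 0.08559679489633013}
{'K': array([[532.20483795,   0.        , 285.55961434],
       [  0.        , 532.20483795, 202.09181586],
       [  0.        ,   0.        ,   1.        ]]), 'rvec': array([ 2.16493288, -2.15818485,  0.14174316]), 'tvec': array([0.03813708, 0.52236836, 1.41550646])}
{'K': array([[414.6176364 ,   0.        , 277.99166593],
       [  0.        , 414.6176364 , 213.20248613],
       [  0.        ,   0.        ,   1.        ]]), 'rvec': array([ 0.84963539, -2.45018159,  1.16358419]), 'tvec': array([0.45227671, 0.24477774, 0.71882164])}
```

View pics/top0.png

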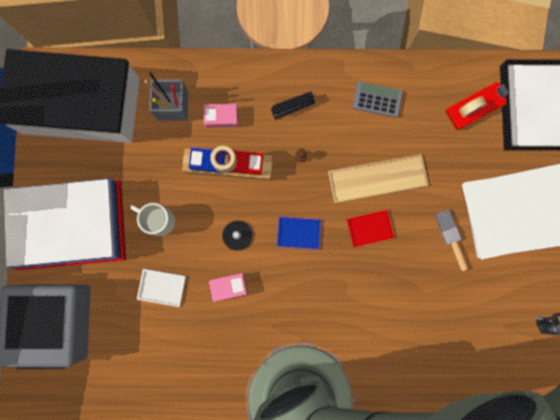

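View pics/side0.png

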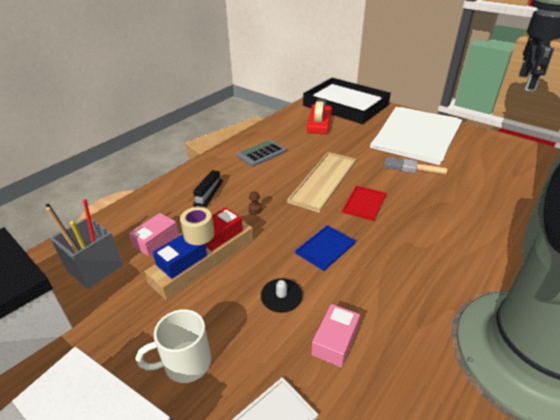

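Top picture: blue box (left, 200,158), red box (255,162), tape (222,158) on the carton. The stamp is at (302,155), carton tray (378,178), blue tray (300,233), red tray (371,228), spindle (237,235) and mug (155,219). The pink boxes and the white tray are look-alikes.

```bash
cat > h.py <<'E'
from workcell import *
import numpy as np, cv2
from scipy.optimize import minimize
P={n:camera_params(n) for n in("top","side")}
def proj(n,X): return cv2.projectPoints(np.float64(X),P[n]["rvec"],P[n]["tvec"],P[n]["K"],None)[0][:,0]
def back(n,uv,z):
    R=cv2.Rodrigues(P[n]["rvec"])[0]; c=-R.T@P[n]["tvec"]
    d=R.T@np.linalg.solve(P[n]["K"],[*uv,1]); return (c+d*(z-c[2])/d[2])[:2]
A=np.linspace(0,2*np.pi,48,endpoint=False)
def solid(size,h):
    if len(size)==1: b=np.c_[np.cos(A),np.sin(A)]*size[0]/2
    else: b=np.array([[-1,-1],[1,-1],[1,1],[-1,1]])*np.array(size)/2
    return np.r_[np.c_[b,0*b[:,:1]],np.c_[b,0*b[:,:1]+h]]
S={"tape":solid([.062],.05),"red_box":solid([.056,.09],.04),"blue_box":solid([.056,.09],.04),"carton":solid([.064,.24],.04),
"spindle":solid([.084],.008),"red_tray":solid([.082,.116],.01),"blue_tray":solid([.082,.116],.01),"carton_tray":solid([.09,.266],.01),
"stamp":solid([.034],.057),"mug":solid([.08],.092)}
def place(m,p,z):
    c,s=np.cos(p[2]),np.sin(p[2]); return np.c_[m[:,:2]@np.array([[c,s],[-s,c]])+p[:2],m[:,2]+z]
def mask(n,name,guess,z):
    grab_frame(n); best=None; g=proj(n,place(S[name],guess,z)).mean(0)
    for r in silhouettes(n,name):
        ys,xs=np.nonzero(r["mask"]); d=np.hypot(xs.mean()-g[0],ys.mean()-g[1])
        if r["p"]>.25 and (best is None or d<best[0]): best=(d,r["mask"],r["p"])
    if best is None or best[0]>40: print("no",n,name,best and best[0]); return None
    return best[1]
def fit(name,guess,z,masks,occ={},yaw=True,cams=("top","side")):
    k=4; T={}
    for n in cams:
        m=masks.get(n)
        if m is None: continue
        o=occ.get(n); o=np.zeros_like(m) if o is None else cv2.dilate(o.astype(np.uint8),np.ones((3,3)))>0
        up=lambda a,i: cv2.resize(a.astype(np.float32),None,fx=k,fy=k,interpolation=i)
        T[n]=(up(m,cv2.INTER_LINEAR)>.5,up(o,cv2.INTER_NEAREST)>.5)
    def cost(p):
        c=0
        for n,(m,o) in T.items():
            q=(proj(n,place(S[name],p if yaw else [*p[:2],0],z))+.5)*k-.5
            im=np.zeros(m.shape,np.uint8); cv2.fillConvexPoly(im,cv2.convexHull(np.int32(np.round(q*16))),1,shift=4)
            im=im>0; c+=((im^m)&~o).sum()/max((im&~o).sum(),1)
        return c/len(T)
    p=np.array(guess,float); 
    for st in(.015,.004):
        sx=np.array([p,p+[st,0,0],p+[0,st,0],p+[0,0,st*10]])
        p=minimize(cost,p,method="Nelder-Mead",options=dict(initial_simplex=sx,xatol=1e-4,fatol=1e-5)).x
    return p,cost(p)
E
cat > m0.py <<'E'
from h import *
import pickle
px={"tape":(222,157,.14),"red_box":(250,162,.08),"blue_box":(200,159,.08),"carton":(227,163,.04),"spindle":(237,235,0),"red_tray":(371,228,0),"blue_tray":(300,233,0),"carton_tray":(378,178,0),"stamp":(302,155,.05),"mug":(156,218,.09)}
yw={"red_box":0,"blue_box":0,"carton":-.05,"red_tray":.1,"carton_tray":.1}
z={"tape":.08,"red_box":.04,"blue_box":.04}
G={k:[*back("top",v[:2],v[2]),yw.get(k,0)] for k,v in px.items()}
M={k:{n:mask(n,k,G[k],z.get(k,0)) for n in P} for k in px}
pickle.dump((G,M),open("m0.pkl","wb"))
def occ(*ks): return {n:np.any([M[k][n] for k in ks if M[k][n] is not None],axis=0) for n in P}
O={"red_box":occ("tape","blue_box"),"blue_box":occ("tape","red_box"),"carton":occ("tape","blue_box","red_box"),"spindle":{"side":None}}
for k in px:
    out=[]
    for c in(("top","side"),("top",),("side",)):
        try:
            p,e=fit(k,G[k],z.get(k,0),M[k],O.get(k,{}),len(S[k])==8,c); out.append(np.r_[p,e].round(4).tolist())
        except Exception as ex: out.append(str(ex)[:30])
    print(k,*out)
E
python3 m0.py
```

```text
no top blue_tray 149.6113476973787
tape [0.6255, 0.2036, 0.0591, 0.1657] [0.6255, 0.2036, 0.0565, 0.2194] [0.6272, 0.2028, 0.0404, 0.109]
red_box [0.6249, 0.1497, -0.0841, 0.0465] [0.6248, 0.1499, -0.0934, 0.0429] [0.6251, 0.1496, -0.0644, 0.0471]
blue_box [0.6302, 0.2525, -0.092, 0.9647] [0.6296, 0.2518, -0.0749, 0.0507] [0.7261, 0.2425, -0.0177, 0.1409]
carton [0.6287, 0.2008, -0.0808, 0.2515] [0.6289, 0.2007, -0.0824, 0.147] [0.6278, 0.2022, -0.0783, 0.3491]
spindle [0.4337, 0.1742, 0.0963, 0.0413] [0.4332, 0.1733, 0.1312, 0.0446] [0.4335, 0.1747, 0.0879, 0.0287]
red_tray [0.4537, -0.1929, 0.2329, 0.0603] [0.4534, -0.1935, 0.236, 0.0371] [0.4553, -0.1918, 0.2511, 0.0703]
blue_tray [0.441, 0.0058, -0.0688, 0.0296] division by zero [0.441, 0.0058, -0.0688, 0.0296]
carton_tray [0.5926, -0.2153, 0.1851, 0.0344] [0.5921, -0.2162, 0.1853, 0.0355] [0.5928, -0.2139, 0.1848, 0.0246]
stamp [0.6548, -0.001, 0.0074, 0.2897] [0.6499, -0.0016, 0.0338, 0.2744] [0.6542, 0.0007, 0.0162, 0.2888]
mug [0.4717, 0.3868, -0.0384, 0.1069] [0.4714, 0.3867, 0.0455, 0.0781] [0.4717, 0.387, 0.0001, 0.1344]
```

```bash
cat > d.py <<'E'
# usage: d.py x y z yaw [x y z yaw ...] -> units in tool axes from the present pose
import sys,numpy as np
from workcell import status
from scipy.spatial.transform import Rotation as R
s=status.observe(); r=R.from_euler("xyz",s["tool_rot"]); a=np.array(sys.argv[1:],float).reshape(-1,4)
print(round(s["clock"],2),s["position"].round(4),s["tool_rot"].round(3),s["force"].round(1),round(s["grip_width"],4),round(s["finger_force"],1),"q",s["qpos"].round(2))
for t in a:
    dy=(t[3]-s["tool_rot"][2]+np.pi/2)%np.pi-np.pi/2
    print((r.inv().apply(t[:3]-s["position"])/.06).round(2),"twist",round(-np.degrees(dy)/8,2))
E
cat > m1.py <<'E'
from h import *
import pickle
G,M=pickle.load(open("m0.pkl","rb"))
m=M["tape"]["top"].astype(np.uint8); print("tape px",m.sum())
for n in P:
    c=cv2.findContours(M["tape"][n].astype(np.uint8),0,1)[0]; f=cv2.fillPoly(np.zeros_like(m),[max(c,key=len)],1)>0
    p,e=fit("tape",G["tape"],.08,{n:f},{},False); print(n,p.round(4),round(e,3))
mk=mask("top","blue_tray",[.441,.0058,-.07],0)
if mk is not None: print(fit("blue_tray",[.441,.0058,-.07],0,{"top":mk}))
E
python3 m1.py; python3 d.py .6255 .2036 .239 1.49; python3 - <<'E'
from math import *
E
```

```text
tape px 441
top [0.625  0.2035 0.0587] 0.05
side [0.6272 0.2028 0.0404] 0.109
(array([ 0.43994385,  0.0051458 , -0.07655156]), np.float64(0.04558031163535751))
2.2 [ 0.2449 -0.575   0.2393] [-3.142  0.     0.403] [0.1 0.8 0.9] 0.0854 0.0 q [ 1.1   0.52 -0.04  1.6   0.02  1.02 -0.11]
[10.92 -9.45  0.  ] twist -7.79
```

```bash
python3 -m creep '[[10.92,-9.45,0,-7.8,1],[10.92,-9.45,0,-7.8,1],[10.92,-9.45,0,-7.8,1],[10.92,-9.45,0,-7.8,1],[10.92,-9.45,0,-7.8,1]]' 40; python3 d.py .6255 .2036 .239 1.49
```

```text
clock: 2.82
position: [0.3829, -0.2925, 0.2396]
tool_rot: [3.141, 0.001, 1.346]
force: [1.4, -1.0, -0.2]
grip_width: 0.0853
finger_force: 0.0
2.83 [ 0.3829 -0.2925  0.2396] [3.141e+00 1.000e-03 1.346e+00] [ 1.4 -1.  -0.2] 0.0853 0.0 q [ 0.81  0.31 -0.35  1.95  0.13  0.9   0.17]
[8.96 2.1  0.01] twist -1.03
```

```bash
python3 -m creep '[[8.9,2.1,0,-1,1],[8.9,2.1,0,-1,1],[8.9,2.1,0,-1,1],[8.9,2.1,0,-1,1],[8.9,2.1,0,-1,1]]'; python3 d.py .6255 .2036 .239 1.49
```

```text
clock: 3.45
position: [0.5223, -0.0128, 0.2395]
tool_rot: [3.141, 0.0, 1.479]
force: [-0.2, -0.9, -0.8]
grip_width: 0.0856
finger_force: 0.0
3.45 [ 0.5223 -0.0128  0.2395] [3.141 0.    1.479] [-0.2 -0.9 -0.8] 0.0856 0.0 q [ 0.28  0.39 -0.49  1.85  0.22  0.95 -0.39]
[3.75 1.38 0.01] twist -0.08
```

```bash
python3 d.py .6255 .2036 .16 1.49
```

```text
3.45 [ 0.5223 -0.0128  0.2395] [3.141 0.    1.479] [-0.2 -0.9 -0.8] 0.0856 0.0 q [ 0.28  0.39 -0.49  1.85  0.22  0.95 -0.39]
[3.75 1.38 1.33] twist -0.08
```

```bash
python3 -m creep '[[3.75,1.38,0,0,1],[3.75,1.38,0,0,1],[3.75,1.38,0,0,1],[3.75,1.38,0.8,0,1],[3.75,1.38,1.0,0,1]]' >/dev/null; python3 d.py .6255 .2036 .105 1.49
```

```text
4.08 [0.6237 0.2053 0.1766] [-3.139 -0.     1.484] [-0.6 -0.8  1.3] 0.0851 0.0 q [-0.11  0.67 -0.47  1.55  0.34  1.   -0.76]
[-0.03  0.04  1.19] twist -0.05
```

```bash
python3 -m creep '[[-0.03,0.04,0.8,0,1],[-0.03,0.04,1.3,0,1],[-0.03,0.04,1.3,0,1],[-0.03,0.04,1.3,0,0.4],[-0.03,0.04,1.3,0,0.4]]' 40 >/dev/null; python3 -m creep '[[0,0,0,0,0.4],[0,0,0,0,0.4],[0,0,0,0,0.4]]' ; python3 d.py .6255 .2036 .105 1.49; python3 - <<'E'
from h import *
im=grab_frame("side"); cv2.imwrite("pics/s1.png",cv2.resize(im[140:320,120:320],None,fx=3,fy=3))
E
```

```text
clock: 5.08
position: [0.6276, 0.2001, 0.1035]
tool_rot: [3.139, -0.001, 1.48]
force: [-2.4, -1.4, 7.3]
grip_width: 0.0617
finger_force: 42.6
5.08 [0.6276 0.2001 0.1035] [ 3.139e+00 -1.000e-03  1.480e+00] [-2.4 -1.4  7.3] 0.0617 42.6 q [-0.12  0.76 -0.43  1.59  0.39  0.87 -0.79]
[ 0.06 -0.04 -0.02] twist -0.08
```

View pics/s1.png

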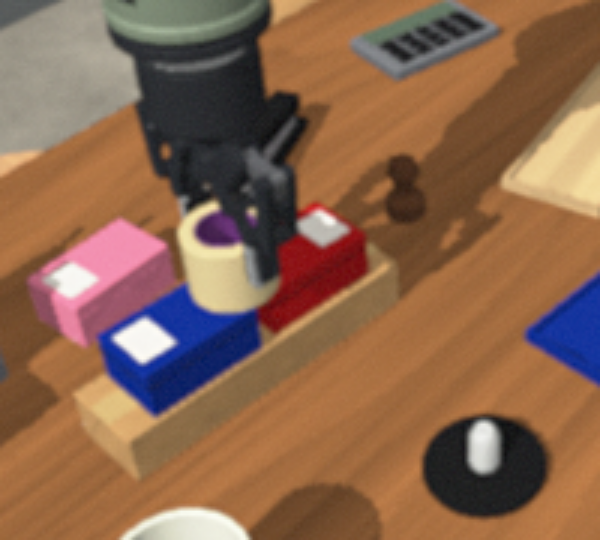

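The tape is held at 61.7 mm with 43 N, upright and clear of both boxes. Lift it and go to the spindle.

```bash
python3 -m creep '[[0,0,-0.3,0,0.4],[0,0,-0.8,0,0.4],[0,0,-1.0,0,0.4],[-0.1,-1,-1.0,0,0.4],[-0.2,-2,-1,0,0.4]]' ; python3 d.py .4337 .171 .16 1.48
```

```text
clock: 5.75
position: [0.5045, 0.1989, 0.1617]
tool_rot: [3.141, -0.0, 1.479]
force: [0.1, 1.9, -0.0]
grip_width: 0.0617
finger_force: 43.9
5.75 [0.5045 0.1989 0.1617] [ 3.141 -0.     1.479] [ 0.1  1.9 -0. ] 0.0617 43.9 q [-0.12  0.53 -0.49  1.87  0.33  0.82 -0.88]
[-0.57 -1.13  0.03] twist -0.0
```

```bash
python3 -m creep '[[-0.57,-1.13,0,0,0.4],[-0.57,-1.13,0,0,0.4],[-0.57,-1.13,0.3,0,0.4],[-0.57,-1.13,0.6,0,0.4],[-0.57,-1.13,0.6,0,0.4]]'>/dev/null ; python3 d.py .4337 .171 .0315 1.48;  python3 - <<'E'
from h import *
T={}
for n in P:
    m=mask(n,"tape",[.4337,.1742,0],.105)
    if m is None: continue
    c=cv2.findContours(m.astype(np.uint8),0,1)[0]; T[n]=cv2.fillPoly(np.zeros(m.shape,np.uint8),[max(c,key=len)],1)>0
    print(n,fit("tape",[.4337,.1742,0],.102,{n:T[n]},{},False))
im=grab_frame("side"); cv2.imwrite("pics/s2.png",cv2.resize(im[160:340,200:360],None,fx=3,fy=3))
E
```

```text
6.38 [0.4356 0.1711 0.125 ] [-3.141  0.     1.48 ] [-0.3 -0.4  0.1] 0.0617 44.0 q [-0.13  0.49 -0.48  2.08  0.37  0.65 -0.94]
[-0.   -0.03  1.56] twist -0.0
no top tape None
side (array([0.43693868, 0.1744987 , 0.07011987]), np.float64(0.27070641305864296))
```

View pics/s2.png

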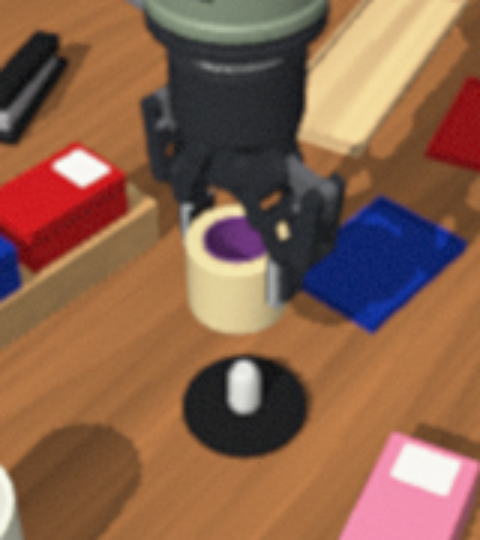

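The tape hangs upright over the post (post tip at crop 243,375). Lower it.

```bash
python3 -m creep '[[0,-0.03,0.5,0,0.4],[0,-0.03,1.0,0,0.4],[0,-0.03,1.3,0,0.4],[0,-0.03,1.42,0,0.4],[0,-0.03,1.5,0,0.4]]' ; python3 -m creep '[[0,0,0.03,0,0.4],[0,0,0.05,0,0.4],[0,0,0.06,0,0.4]]'; python3 d.py .4337 .171 .0315 1.48
```

```text
clock: 7.25
position: [0.434, 0.1714, 0.0356]
tool_rot: [3.141, -0.0, 1.48]
force: [-0.8, -0.7, -1.2]
grip_width: 0.062
finger_force: 44.0
clock: 7.62
position: [0.4339, 0.1712, 0.032]
tool_rot: [3.141, -0.0, 1.48]
force: [-0.2, 0.2, -0.4]
grip_width: 0.0617
finger_force: 44.0
7.62 [0.4339 0.1712 0.032 ] [ 3.141 -0.     1.48 ] [-0.2  0.2 -0.4] 0.0617 44.0 q [-0.24  0.65 -0.35  2.13  0.52  0.44 -1.08]
[-0.   -0.    0.01] twist -0.0
```

```bash
python3 -m creep '[[0,0,0.02,0,0.4],[0,0,0.04,0,0.4],[0,0,0.05,0,0.4],[0,0,0.05,0,0.4]]'; python3 d.py
```

```text
clock: 8.12
position: [0.4339, 0.1714, 0.0305]
tool_rot: [3.14, 0.0, 1.48]
force: [-12.5, -4.6, 54.7]
grip_width: 0.0616
finger_force: 49.6
8.12 [0.4339 0.1714 0.0305] [3.14 0.   1.48] [-12.5  -4.6  54.7] 0.0616 49.6 q [-0.24  0.66 -0.34  2.13  0.52  0.43 -1.09]
```

```bash
python3 -m creep '[[0,0,-0.03,0,0.4],[0,0,-0.03,0,0.8],[0,0,-0.03,0,1],[0,0,-0.03,0,1],[0,0,-0.03,0,1]]'; python3 -m creep '[[0,0,-0.4,0,1],[0,0,-1,0,1],[0,0,-2,0,1],[0,0,-2,0,1]]' ; python3 - <<'E'
from h import *
im=grab_frame("side"); cv2.imwrite("pics/s3.png",cv2.resize(im[160:340,160:360],None,fx=3,fy=3))
E
python3 d.py .6249 .1497 .16 1.487
```

```text
clock: 8.75
position: [0.4336, 0.1712, 0.0304]
tool_rot: [-3.141, 0.0, 1.48]
force: [0.3, -0.1, -1.4]
grip_width: 0.0854
finger_force: 0.0
clock: 9.25
position: [0.4353, 0.1718, 0.1539]
tool_rot: [3.136, -0.002, 1.479]
force: [0.8, 0.3, -1.2]
grip_width: 0.0853
finger_force: 0.0
9.3 [0.4346 0.1712 0.152 ] [ 3.139e+00 -1.000e-03  1.479e+00] [ 0.5 -0.2 -0.5] 0.0857 0.0 q [-0.09  0.44 -0.52  2.07  0.34  0.71 -0.92]
[-0.07  3.19 -0.12] twist -0.06
```

View pics/s3.png

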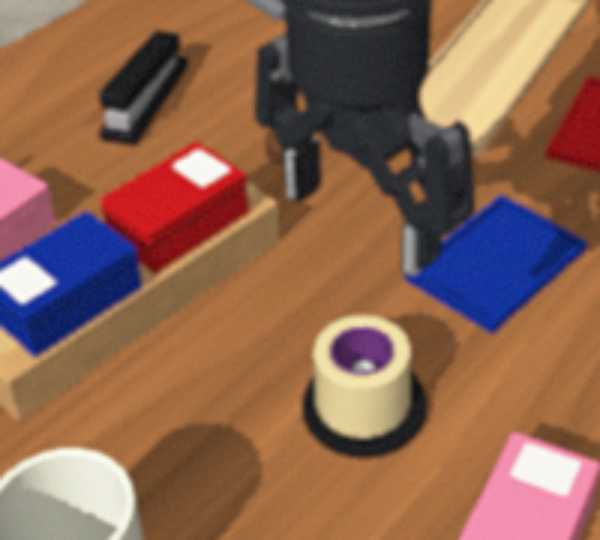

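The tape is seated over the post and flat on its disc. Re-measure both boxes and the carton without it.

```bash
cat > m2.py <<'E'
from h import *
import sys
g={"red_box":([.625,.15,-.08],.04),"blue_box":([.63,.252,-.08],.04),"carton":([.6287,.2008,-.08],0)}
names=sys.argv[1:]
M={k:{n:mask(n,k,g[k][0],g[k][1]) for n in P} for k in names}
for k in names:
    oc={n:np.any([M[j][n] for j in names if j!=k and j!="carton" and M[j][n] is not None]+[np.zeros((420,560),bool)],axis=0) for n in P}
    for n in P:
        if M[k][n] is not None: p,e=fit(k,g[k][0],g[k][1],{n:M[k][n]},oc); print(k,n,p.round(4),round(e,3))
E
python3 m2.py red_box blue_box carton
```

```text
red_box top [ 0.6243  0.1488 -0.0841] 0.064
red_box side [ 0.6242  0.1525 -0.0341] 0.068
blue_box top [ 0.6304  0.2524 -0.0879] 0.046
blue_box side [ 0.6314  0.2522 -0.0739] 0.047
carton top [ 0.6275  0.1996 -0.0783] 0.135
carton side [ 0.6292  0.2018 -0.0845] 0.044
```

```bash
python3 -m creep '[[-0.06,1.04,-0.1,0,1],[-0.06,2.08,-0.1,0,1],[-0.07,3.1,-0.1,0,1],[-0.07,3.19,-0.1,-0.05,1],[-0.07,3.19,0.2,-0.05,1]]'>/dev/null ; python3 d.py .6248 .15 .062 1.487
```

```text
10.53 [0.6241 0.15   0.1383] [ 3.141e+00 -1.000e-03  1.487e+00] [-0.2 -0.3  0.6] 0.0853 0.0 q [-0.03  0.7  -0.47  1.62  0.37  0.91 -0.71]
[0.   0.01 1.27] twist -0.0
```

```bash
python3 -m creep '[[0,0.01,0.7,0,1],[0,0.01,1.15,0,1],[0,0.01,1.25,0,1],[0,0.01,1.27,0,0.4],[0,0.01,1.27,0,0.4]]' 40 >/dev/null; python3 -m creep '[[0,0,0,0,0.4],[0,0,0,0,0.4],[0,0,0,0,0.4]]' ; python3 d.py .4537 -.193 .062 1.806
```

```text
clock: 11.52
position: [0.6249, 0.1498, 0.0635]
tool_rot: [3.14, -0.0, 1.487]
force: [-2.1, -0.0, 7.5]
grip_width: 0.0554
finger_force: 43.8
11.53 [0.6249 0.1498 0.0635] [ 3.14  -0.     1.487] [-2.1 -0.   7.5] 0.0554 43.8 q [-0.05  0.79 -0.42  1.65  0.43  0.79 -0.76]
[-5.93 -2.36  0.02] twist -2.29
```

```bash
python3 -m creep '[[0,0,-0.3,0,0.4],[0,0,-0.8,0,0.4],[-0.2,-0.4,-1.2,0,0.4],[-1,-0.8,-1.2,-0.5,0.4],[-1.9,-1.1,-1.2,-1,0.4]]' ; python3 d.py .4537 -.193 .135 1.806
```

```text
clock: 12.15
position: [0.5485, 0.0409, 0.1358]
tool_rot: [3.14, 0.0, 1.63]
force: [2.8, -1.2, -1.7]
grip_width: 0.055
finger_force: 43.4
12.15 [0.5485 0.0409 0.1358] [3.14 0.   1.63] [ 2.8 -1.2 -1.7] 0.055 43.4 q [ 0.19  0.58 -0.52  1.87  0.4   0.79 -0.48]
[-3.8  -1.81  0.01] twist -1.26
```

```bash
python3 -m creep '[[-0.9,-0.4,0,-0.4,0.4],[-1.8,-0.9,0,-0.9,0.4],[-2.7,-1.3,0,-1.26,0.4],[-3.5,-1.7,0,-1.26,0.4],[-3.8,-1.81,0,-1.26,0.4]]'>/dev/null ; python3 -m creep '[[0,0,0.4,0,0.4],[0,0,0.4,0,0.4]]'; python3 d.py .4537 -.193 .0275 1.806; python3 - <<'E'
from h import *
for n in P:
    m=mask(n,"red_box",[.4537,-.193,.23],.09)
    if m is not None: print(n,m.sum(),fit("red_box",[.4537,-.193,.23],.088,{n:m}))
im=grab_frame("side"); cv2.imwrite("pics/s4.png",cv2.resize(im[90:270,280:440],None,fx=3,fy=3))
E
```

```text
clock: 13.02
position: [0.4529, -0.1922, 0.1103]
tool_rot: [-3.14, -0.0, 1.802]
force: [-0.0, -0.0, -2.2]
grip_width: 0.0552
finger_force: 43.4
13.03 [ 0.4529 -0.1922  0.1103] [-3.14  -0.     1.802] [-0.  -0.  -2.2] 0.0552 43.4 q [ 0.69  0.56 -0.54  2.03  0.45  0.67  0.09]
[-0.02  0.01  1.38] twist -0.03
top 266 (array([ 0.45268037, -0.1823919 ,  0.34453668]), np.float64(0.6882849798016893))
side 797 (array([ 0.45583048, -0.1885339 ,  0.36475636]), np.float64(0.14184094465784608))
```

View pics/s4.png

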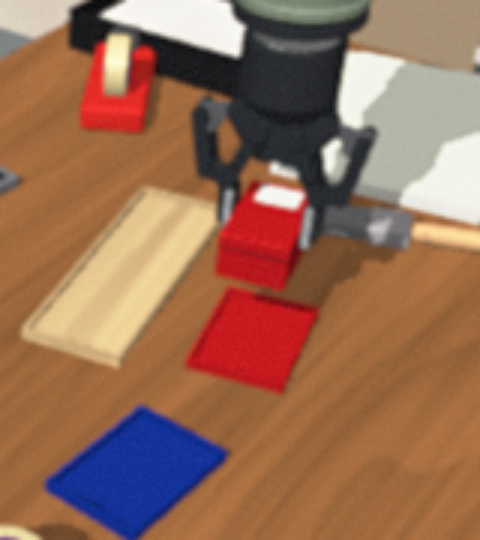

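The box hangs level and aligned above the red tray. Lower it.

```bash
python3 -m creep '[[-0.02,0.01,0.5,-0.03,0.4],[-0.02,0.01,1.0,-0.03,0.4],[-0.02,0.01,1.25,-0.03,0.4],[-0.02,0.01,1.35,-0.03,0.4],[-0.02,0.01,1.37,-0.03,0.4]]'; python3 -m creep '[[0,0,0,0,0.4],[0,0,0.01,0,0.4],[0,0,0.01,0,0.4]]'; python3 d.py
```

```text
clock: 13.9
position: [0.4546, -0.1932, 0.0285]
tool_rot: [3.141, 0.0, 1.807]
force: [-0.9, -0.3, -1.9]
grip_width: 0.0552
finger_force: 43.4
clock: 14.28
position: [0.4544, -0.1933, 0.0278]
tool_rot: [3.141, 0.0, 1.806]
force: [0.3, -0.7, -2.5]
grip_width: 0.0552
finger_force: 43.4
14.28 [ 0.4544 -0.1933  0.0278] [3.141 0.    1.806] [ 0.3 -0.7 -2.5] 0.0552 43.4 q [ 0.6   0.7  -0.42  2.06  0.58  0.5  -0.02]
```

```bash
python3 -m creep '[[0,0,0.01,0,0.4],[0,0,0.02,0,0.4],[0,0,0.02,0,0.4]]'; python3 d.py
```

```text
clock: 14.65
position: [0.4544, -0.1933, 0.0273]
tool_rot: [3.141, 0.001, 1.807]
force: [-7.2, 2.5, 29.2]
grip_width: 0.0556
finger_force: 47.2
14.65 [ 0.4544 -0.1933  0.0273] [3.141e+00 1.000e-03 1.807e+00] [-7.2  2.5 29.2] 0.0556 47.2 q [ 0.6   0.7  -0.42  2.06  0.58  0.5  -0.02]
```

```bash
python3 -m creep '[[0,0,-0.01,0,0.4],[0,0,-0.01,0,0.8],[0,0,-0.01,0,1],[0,0,-0.01,0,1],[0,0,-0.01,0,1]]' >/dev/null; python3 -m creep '[[0,0,-0.4,0,1],[0,0,-1,0,1],[0,0,-2,0,1],[0,0,-2.2,0,1]]' ; python3 d.py .6308 .2523 .16 1.49
```

```text
clock: 15.78
position: [0.4555, -0.1936, 0.162]
tool_rot: [3.138, 0.003, 1.806]
force: [0.7, -0.6, 0.5]
grip_width: 0.0852
finger_force: 0.0
15.78 [ 0.4555 -0.1936  0.162 ] [3.138e+00 3.000e-03 1.806e+00] [ 0.7 -0.6  0.5] 0.0852 0.0 q [ 0.74  0.48 -0.6   1.99  0.38  0.78  0.15]
[6.55 4.58 0.03] twist 2.26
```

```bash
python3 -m creep '[[6.55,4.58,0,2.26,1],[6.55,4.58,0,2.26,1],[6.55,4.58,0,2.26,1],[6.55,4.58,0,2.26,1],[6.55,4.58,0,2.26,1]]' >/dev/null; python3 d.py .6308 .2523 .15 1.49
```

```text
16.4 [0.567  0.0943 0.1583] [-3.141e+00  1.000e-03  1.491e+00] [ 1.  -1.  -0.2] 0.0854 0.0 q [ 0.1   0.59 -0.52  1.79  0.37  0.87 -0.67]
[2.71 0.85 0.14] twist 0.01
```

```bash
python3 -m creep '[[2.71,0.85,0,0,1],[2.71,0.85,0,0,1],[2.71,0.85,0,0,1],[2.71,0.85,0.2,0,1],[2.71,0.85,0.2,0,1]]' >/dev/null; python3 d.py .6308 .2523 .062 1.49; python3 - <<'E'
from h import *
im=grab_frame("side"); cv2.imwrite("pics/s5.png",cv2.resize(im[140:320,120:420],None,fx=2.5,fy=2.5))
k="red_box"
for n in P:
    m=mask(n,k,[.4537,-.193,.23],.004)
    if m is not None: print(n,fit(k,[.4537,-.193,.23],.004,{n:m}))
E
```

```text
17.02 [0.6297 0.2496 0.1451] [-3.139e+00  2.000e-03  1.491e+00] [ 0.4  0.1 -0.4] 0.0857 0.0 q [-0.16  0.75 -0.5   1.51  0.4   0.99 -0.85]
[0.05 0.02 1.38] twist 0.01
top (array([ 0.45407455, -0.19384198,  0.23931484]), np.float64(0.04272385005729252))
side (array([ 0.45484046, -0.19212588,  0.22949837]), np.float64(0.04273870783304746))
```

View pics/s5.png

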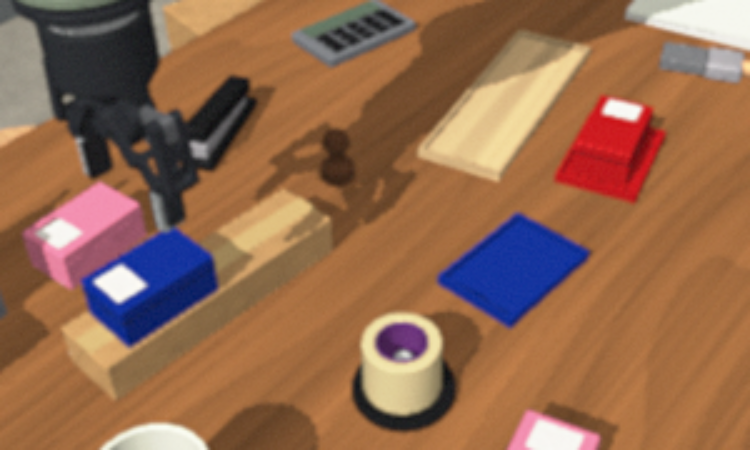

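Red box sits centred in its tray; the gripper is above the blue box and the pink look-alike is clear.

```bash
python3 -m creep '[[0.05,0.02,0.7,0,1],[0.05,0.02,1.2,0,1],[0.05,0.02,1.36,0,1],[0.05,0.02,1.37,0,0.4],[0.05,0.02,1.37,0,0.4]]' 40 >/dev/null; python3 -m creep '[[0,0,0,0,0.4],[0,0,0,0,0.4],[0,0,0,0,0.4]]' ; python3 d.py .4405 .0055 .062 1.498
```

```text
clock: 18.27
position: [0.6327, 0.2537, 0.0662]
tool_rot: [3.14, -0.001, 1.491]
force: [-0.5, -1.2, 7.0]
grip_width: 0.055
finger_force: 44.0
18.27 [0.6327 0.2537 0.0662] [ 3.140e+00 -1.000e-03  1.491e+00] [-0.5 -1.2  7. ] 0.055 44.0 q [-0.19  0.85 -0.46  1.54  0.45  0.86 -0.89]
[-4.38 -2.86  0.06] twist -0.05
```

```bash
python3 -m creep '[[0,0,-0.3,0,0.4],[0,0,-0.8,0,0.4],[-0.3,-0.2,-1.2,0,0.4],[-1,-0.7,-1.2,0,0.4],[-1.8,-1.2,-1.2,0,0.4]]' >/dev/null; python3 d.py .4405 .0055 .135 1.498
```

```text
18.9 [0.5507 0.151  0.1381] [ 3.14  -0.     1.492] [ 2.2 -0.1 -1.6] 0.0552 43.0 q [-0.01  0.61 -0.52  1.82  0.4   0.82 -0.8 ]
[-2.56 -1.64  0.05] twist -0.04
```

```bash
python3 -m creep '[[-0.8,-0.5,0,0,0.4],[-1.6,-1.1,0,0,0.4],[-2.3,-1.5,0,0,0.4],[-2.56,-1.64,0,-0.04,0.4],[-2.56,-1.64,0.2,-0.04,0.4]]'>/dev/null ; python3 -m creep '[[0,0,0.5,0,0.4],[0,0,0.5,0,0.4]]'; python3 d.py .4405 .0055 .0302 1.498
```

```text
clock: 19.77
position: [0.441, 0.0076, 0.0934]
tool_rot: [-3.139, -0.0, 1.499]
force: [-0.2, 0.6, -0.9]
grip_width: 0.0553
finger_force: 43.5
19.77 [0.441  0.0076 0.0934] [-3.139 -0.     1.499] [-0.2  0.6 -0.9] 0.0553 43.5 q [ 0.23  0.52 -0.49  2.17  0.45  0.56 -0.67]
[-0.04 -0.    1.05] twist 0.0
```

```bash
python3 -m creep '[[-0.03,0,0.5,0,0.4],[-0.03,0,0.8,0,0.4],[-0.03,0,0.97,0,0.4],[-0.03,0,1.02,0,0.4],[-0.03,0,1.03,0,0.4]]'>/dev/null; python3 -m creep '[[0,0,0.01,0,0.4],[0,0,0.02,0,0.4],[0,0,0.02,0,0.4]]'; python3 d.py
```

```text
clock: 20.78
position: [0.4412, 0.0044, 0.0318]
tool_rot: [3.141, 0.0, 1.497]
force: [-0.1, -0.2, -1.7]
grip_width: 0.0557
finger_force: 43.5
20.77 [0.4412 0.0044 0.0318] [3.141 0.    1.497] [-0.1 -0.2 -1.7] 0.0557 43.5 q [ 0.14  0.64 -0.37  2.19  0.58  0.4  -0.77]
```

```bash
python3 -m creep '[[0,0,0.01,0,0.4],[0,0,0.02,0,0.4],[0,0,0.03,0,0.4],[0,0,0.03,0,0.4]]'; python3 d.py
```

```text
clock: 21.28
position: [0.4411, 0.0044, 0.0301]
tool_rot: [3.141, 0.0, 1.497]
force: [-2.6, 0.1, 10.4]
grip_width: 0.0555
finger_force: 44.8
21.27 [0.4411 0.0044 0.0301] [3.141 0.    1.497] [-2.6  0.1 10.4] 0.0555 44.8 q [ 0.14  0.64 -0.37  2.2   0.58  0.4  -0.78]
```

```bash
python3 -m creep '[[0,0,0,0,0.8],[0,0,0,0,1],[0,0,0,0,1],[0,0,0,0,1]]' >/dev/null; python3 -m creep '[[0,0,-0.4,0,1],[0,0,-1,0,1],[0,0,-2,0,1],[0,0,-2,0,1]]' >/dev/null; python3 m2.py carton;python3 d.py .6285 .201 .15 1.49
```

```text
carton top [ 0.628   0.2009 -0.0848] 0.044
carton side [ 0.6287  0.2009 -0.0759] 0.028
22.48 [0.4406 0.0043 0.1491] [-3.14   0.     1.497] [-0.4  0.5 -0. ] 0.0854 0.0 q [ 0.32  0.42 -0.58  2.13  0.36  0.69 -0.58]
[ 3.5   2.88 -0.02] twist 0.05
```

```bash
python3 -m creep '[[3.5,2.88,0,0.05,1],[3.5,2.88,0,0.05,1],[3.5,2.88,0,0.05,1],[3.5,2.88,0,0.05,1],[3.5,2.88,0,0.05,1]]' >/dev/null; python3 -m creep '[[0,0,0.6,0,1],[0,0,0.8,0,1],[0,0,0.8,0,1]]' ;python3 d.py .6285 .201 .022 1.491
```

```text
clock: 23.48
position: [0.6282, 0.2008, 0.1007]
tool_rot: [-3.139, 0.001, 1.49]
force: [-0.7, 0.7, 1.0]
grip_width: 0.0855
finger_force: 0.0
23.48 [0.6282 0.2008 0.1007] [-3.139e+00  1.000e-03  1.490e+00] [-0.7  0.7  1. ] 0.0855 0.0 q [-0.08  0.78 -0.5   1.59  0.45  0.9  -0.83]
[0.01 0.01 1.31] twist -0.01
```

Grip firmly (80 N) since the carton is heavy and long.

```bash
python3 -m creep '[[0,0.01,0.6,0,1],[0,0.01,1.1,0,1],[0,0.01,1.28,0,1],[0,0.01,1.3,0,0.5],[0,0.01,1.3,0,0.5]]' 80 >/dev/null; python3 -m creep '[[0,0,0,0,0.5],[0,0,0,0,0.5],[0,0,0,0,0.5]]' ; python3 d.py; python3 -m creep '[[0,0,-0.3,0,0.5],[0,0,-0.8,0,0.5],[0,0,-1.4,0,0.5],[0,0,-1.8,0,0.5],[0,0,-1.8,0,0.5]]';  python3 d.py .5926 -.2153 .13 1.756;python3 - <<'E'
from h import *
im=grab_frame("side"); cv2.imwrite("pics/s6.png",cv2.resize(im[120:320,120:420],None,fx=2.5,fy=2.5))
E
```

```text
clock: 24.48
position: [0.6303, 0.2012, 0.0254]
tool_rot: [3.14, -0.001, 1.489]
force: [-1.6, -0.2, 8.0]
grip_width: 0.0623
finger_force: 89.3
24.48 [0.6303 0.2012 0.0254] [ 3.140e+00 -1.000e-03  1.489e+00] [-1.6 -0.2  8. ] 0.0623 89.3 q [-0.11  0.88 -0.46  1.61  0.51  0.78 -0.87]
clock: 25.1
position: [0.6305, 0.2013, 0.1347]
tool_rot: [3.138, -0.001, 1.489]
force: [-0.0, -0.0, -4.4]
grip_width: 0.0622
finger_force: 89.3
25.1 [0.6305 0.2013 0.1347] [ 3.138e+00 -1.000e-03  1.489e+00] [-0.  -0.  -4.4] 0.0622 89.3 q [-0.07  0.74 -0.52  1.57  0.43  0.95 -0.81]
[-6.97 -0.07  0.07] twist -1.91
```

View pics/s6.png

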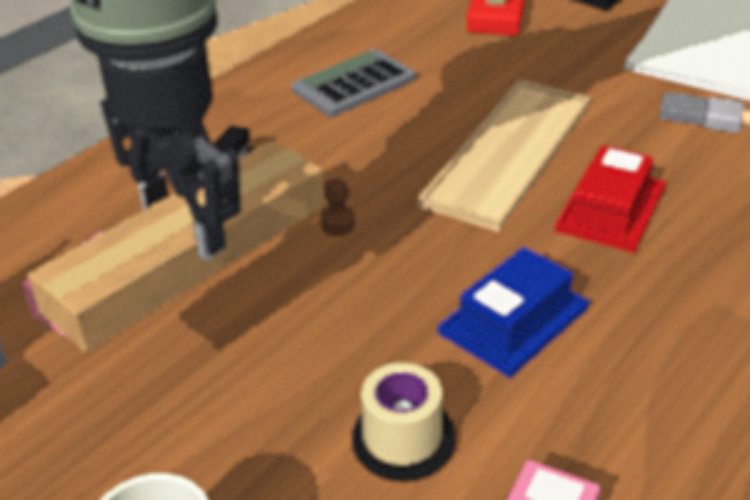

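The carton hangs level at about z 0.11, well above the stamp (crop 337,210). Carry it across.

```bash
python3 -m creep '[[-0.5,0,-0.1,0,0.5],[-1.2,0,-0.1,-0.3,0.5],[-2,0,-0.1,-0.6,0.5],[-2.8,0,-0.1,-0.9,0.5],[-3.5,0,-0.1,-1.1,0.5]]' >/dev/null;python3 d.py .5926 -.2153 .13 1.756
```

```text
25.77 [ 0.6116 -0.0103  0.1368] [-3.14   0.     1.644] [ 0.1  0.3 -4.2] 0.0622 89.1 q [ 0.3   0.68 -0.57  1.7   0.45  0.9  -0.38]
[-3.38 -0.57  0.12] twist -0.8
```

```bash
python3 -m creep '[[-0.8,-0.1,0,-0.2,0.5],[-1.6,-0.3,0,-0.4,0.5],[-2.4,-0.4,0,-0.6,0.5],[-3.1,-0.5,0,-0.8,0.5],[-3.38,-0.57,0,-0.8,0.5]]' >/dev/null; python3 -m creep '[[0,0,0.3,0,0.5],[0,0,0.6,0,0.5],[0,0,0.6,0,0.5]]' >/dev/null;python3 d.py .5926 -.2153 .0294 1.756; python3 - <<'E'
from h import *
for n in P:
    m=mask(n,"carton",[.5926,-.2153,.185],.074)
    if m is not None: print(n,m.sum(),fit("carton",[.5926,-.2153,.185],.074,{n:m}))
im=grab_frame("side"); cv2.imwrite("pics/s7.png",cv2.resize(im[80:260,240:440],None,fx=3,fy=3))
E
```

```text
26.77 [ 0.5923 -0.2113  0.0997] [-3.139e+00 -2.000e-03  1.757e+00] [ 0.5  0.5 -4. ] 0.0621 88.9 q [ 0.62  0.75 -0.57  1.67  0.5   0.87  0.03]
[-0.07 -0.    1.17] twist 0.01
top 1141 (array([ 0.59270728, -0.20619129,  0.20442963]), np.float64(0.546978772461843))
side 1505 (array([ 0.59627371, -0.21404842,  0.1923644 ]), np.float64(0.2347842897187228))
```

View pics/s7.png

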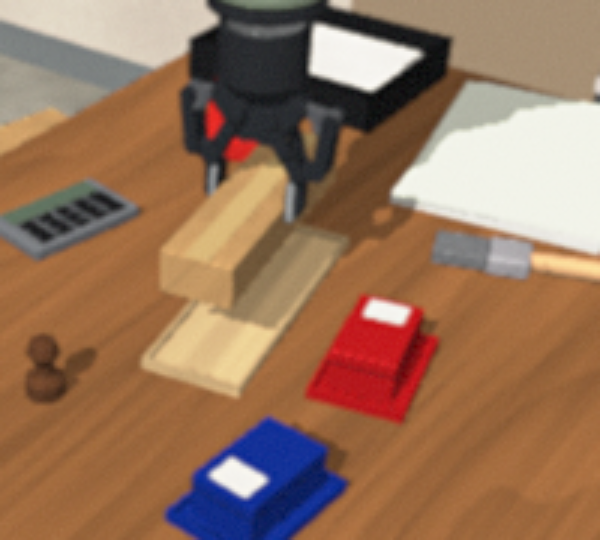

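```bash
python3 -m creep '[[-0.06,0,0.4,0,0.5],[-0.06,0,0.8,0,0.5],[-0.06,0,1.02,0,0.5],[-0.06,0,1.1,0,0.5],[-0.06,0,1.12,0,0.5]]' >/dev/null;python3 -m creep '[[0,0,0.01,0,0.5],[0,0,0.02,0,0.5],[0,0,0.02,0,0.5]]'; python3 d.py .5926 -.2153 .0294 1.756
```

```text
clock: 28.02
position: [0.5939, -0.2166, 0.0338]
tool_rot: [3.141, 0.0, 1.755]
force: [0.3, -0.5, -3.1]
grip_width: 0.0621
finger_force: 89.0
28.02 [ 0.5939 -0.2166  0.0338] [3.141 0.    1.755] [ 0.3 -0.5 -3.1] 0.0621 89.0 q [ 0.59  0.85 -0.52  1.69  0.56  0.76 -0.01]
[ 0.03 -0.02  0.07] twist -0.01
```

```bash
python3 -m creep '[[0.02,-0.02,0.02,0,0.5],[0.02,-0.02,0.04,0,0.5],[0.02,-0.02,0.06,0,0.5],[0.02,-0.02,0.07,0,0.5],[0.02,-0.02,0.07,0,0.5]]'; python3 d.py
```

```text
clock: 28.65
position: [0.5924, -0.2156, 0.0294]
tool_rot: [-3.142, 0.0, 1.755]
force: [-2.1, 0.8, 1.8]
grip_width: 0.0624
finger_force: 89.6
28.65 [ 0.5924 -0.2156  0.0294] [-3.142  0.     1.755] [-2.1  0.8  1.8] 0.0624 89.6 q [ 0.59  0.85 -0.51  1.69  0.57  0.75 -0.02]
```

Contact begins; release, rise and check.

```bash
python3 -m creep '[[0,0,0.01,0,0.5],[0,0,0.01,0,0.8],[0,0,0.01,0,1],[0,0,0.01,0,1],[0,0,0.01,0,1]]'; python3 -m creep '[[0,0,-0.4,0,1],[0,0,-1,0,1],[0,0,-2,0,1],[-1.5,0,-2.5,0,1],[-2.4,0,-2.8,0,1]]'; python3 -m creep '[[-2,0,-0.5,0,1],[-2,0,-0.5,0,1],[-2,0,-0.5,0,1]]'; python3 - <<'E'
from h import *
g={"tape":([.4337,.1742,0],.008),"red_box":([.4537,-.193,.23],.004),"blue_box":([.441,.005,-.07],.004),"carton":([.5926,-.2153,.185],.004),"stamp":([.655,0,0],0),"mug":([.4717,.3868,0],0)}
for k,(p,z) in g.items():
    for n in P:
        m=mask(n,k,p,z)
        if m is not None: q,e=fit(k,p,z,{n:m},{},len(S[k])==8); print(k,n,q.round(4),round(e,3))
im=grab_frame("side"); cv2.imwrite("pics/s8.png",cv2.resize(im[100:380,100:440],None,fx=2,fy=2))
E
```

```text
clock: 29.28
position: [0.5924, -0.2156, 0.0287]
tool_rot: [3.142, -0.0, 1.755]
force: [0.4, 0.1, -0.1]
grip_width: 0.0852
finger_force: 0.0
clock: 29.9
position: [0.6145, -0.3337, 0.1899]
tool_rot: [3.141, 0.001, 1.756]
force: [1.2, 0.6, -0.4]
grip_width: 0.0854
finger_force: 0.0
clock: 30.28
position: [0.6352, -0.4554, 0.2183]
tool_rot: [3.141, 0.002, 1.749]
force: [0.1, 0.5, -0.8]
grip_width: 0.0852
finger_force: 0.0
tape top [0.4328 0.1734 0.0452] 0.393
no side tape 103.40891334481695
red_box top [ 0.4537 -0.1941  0.2462] 0.041
red_box side [ 0.4546 -0.1928  0.2772] 0.103
blue_box top [ 0.4398  0.0032 -0.1009] 0.047
blue_box side [ 0.4416  0.0037 -0.0547] 0.043
carton top [ 0.5925 -0.2154  0.1836] 0.039
carton side [ 0.5928 -0.2149  0.1901] 0.042
no top stamp None
stamp side [ 0.6554 -0.0009  0.0198] 0.419
mug top [0.4717 0.3867 0.0234] 0.1
mug side [0.4718 0.387  0.0399] 0.138
```

View pics/s8.png

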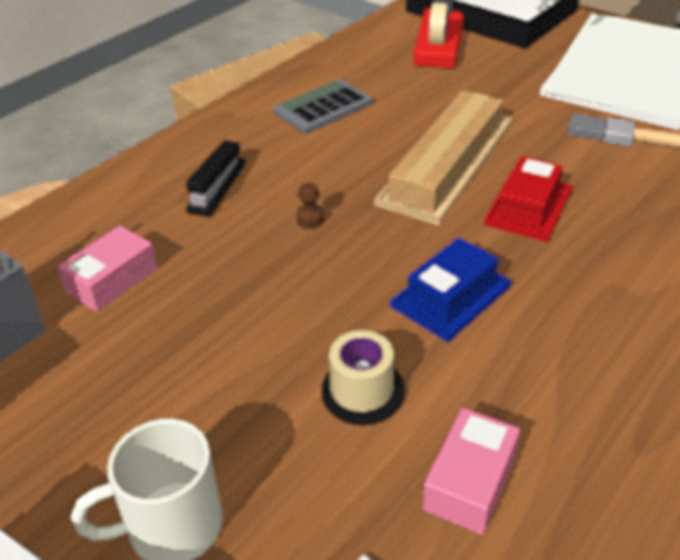

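All four pieces lie centred in their places, and the stamp (310,205) and mug are where they were. Hand in.

```bash
python3 -c "
from workcell import bot; print(bot.job_done())"
```

```text
the job is handed in; nothing more can be done
None
```

The job is handed in at about 31 s: tape on the spindle, red box, blue box and carton lying flat in their trays, with the mug and stamp where they stood; no score was returned.

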